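# Dock the specimen tray and snap its dust cover down

### The job

Slide the blue tray, with its three specimen mounts still in their compartments, nose first through the open end of the light-grey dock until it is fully home against the back wall. Then set the orange dust cover over the dock, square to it, and press it straight down until it snaps past the catches and sits flush on the dock's rails. Finish while still pressing the cover down firmly with the gripper (do not let go or back off), and leave the bottles and the metal specimen holder undisturbed.

Things in the scene. Friction and masses are not known exactly. Their poses are not given: they have to be found in the camera images.
- dock: Light-grey dock fixed to the bench: two rails along its x, joined by a back wall at +x; no floor, open top, open mouth at -x. Origin: centre, on the bench. Rails x -55 to +50 mm, 8 thick, 40 high, inner faces y = +-32, outer +-40; back wall's inner face x = +50. The tray goes in along dock +x; fully home, its origin and axes coincide with the dock's.
- dock_mouth (a point): Centre of the dock's open end on the bench, 55 mm along dock -x from its origin; axes as the dock. A 5 mm thick lip (z 9 to 14 mm) juts 7 mm inwards from each rail, starting 11 mm inside the mouth. The tray's base slides on the bench under these lips, so it cannot be put in from above.
- dock_seat (a point): Centre of the plane of the rails' tops, 40 mm above the bench, where the cover's underside comes to rest; axes as the dock. Outside each rail at x = 0: a sprung steel roller catch (height 27 mm, 38 mm long, juts out 4 mm), between two round-topped upright ribs, 37 mm high, 47 mm apart in the clear, that locate the cover's leg.
- tray: Blue tray, loose, about 0.25 kg loaded. Base 100 mm along x (rounded nose at +x), 58 wide, 4 thick; on it a box of three compartments in a row, walls 42 mm apart outside, 14 mm high. Origin: centre of the underside. At -x an upright grip fin, 10 mm thick across y, 36 high, x -48 to -92 mm: pinch it from above, fingers closing along tray y.
- tray_fin (a point): Middle of the fin's top edge: 72 mm along tray -x from the tray's origin, 36 mm above the underside.
- mount0: Round specimen mount, dark red resin with a steel face, 25 mm diameter, 20 mm high, 28 g, standing loose in the tray's compartment nearest the fin. Origin: centre of its underside, 7 mm above the tray's underside.
- mount1: The same, in the middle compartment.
- mount2: The same, in the compartment nearest the nose.
- cover: Orange dust cover, loose, about 0.12 kg, standing on two legs. Origin on the bench under its centre. Plate 100 (x) by 104 mm (y), from 27 to 32 mm above the origin. On it a grip rib, 60 mm along x, 14 thick across y, top at 57.5 mm: pinch from above, fingers closing along cover y. Legs at y = +-48 mm, 40 mm along x, each with an inward bead at its foot.
- cover_rib (a point): Centre of the top of the cover's grip rib, 57.5 mm above the cover's origin.
- cover_under (a point): Centre of the plate's underside, 27 mm above the cover's origin. The cover fits either way round, its x along the dock's. The beads meet the catches about 16 mm above home; pushing then takes up to about 12 N, and some 9 mm above home the force suddenly drops and the cover goes down freely onto the rails. Keep pushing it against the rails with over 3 N (5 to 20 N).
- bottle_w: Bystander: white capped bottle, 56 mm diameter, 110 mm high. Origin: centre of its base.
- bottle_g: Bystander: green capped bottle of the same size.
- holder: Bystander: flat aluminium specimen-holder disc, 110 mm diameter, 14 mm thick, with a 32 mm wide steel hub up to 44 mm, on the bench nearer the robot. Origin: centre of its underside.

How it is judged:
On the way, in this order (a step that is already met when the one before it is completed fails the run):
1. the loaded tray is fully home in the dock (x of tray in the frame of dock between -0.004 and 0.006 m and y of tray in the frame of dock between -0.006 and 0.006 m and z of tray in the frame of dock between -0.004 and 0.005 m and angle between the x axis of tray and the x axis of dock, either way round below 0.12 rad and z of mount0 in the frame of tray between 0.003 and 0.011 m and z of mount1 in the frame of tray between 0.003 and 0.011 m and z of mount2 in the frame of tray between 0.003 and 0.011 m), for 0.2 s.
2. the cover is snapped down flush on the dock (z of cover_under in the frame of dock_seat between -0.003 and 0.002 m and x of cover_under in the frame of dock_seat between -0.007 and 0.007 m and y of cover_under in the frame of dock_seat between -0.006 and 0.006 m and angle between the x axis of cover and the x axis of dock, either way round below 0.15 rad and angle between cover's own z axis and vertical below 0.06 rad), for 0.2 s.
At the end, for the whole second after the job is handed in: Tray at most 4 mm short of the dock's back wall, three mounts in their compartments; cover snapped down, level, underside within 2 mm of the rails' top and within 6 mm (7 mm along the dock) of centred; fingers still pressing it, over 3 N between cover and dock (all of step 1 and all of step 2 and contact force between cover and dock above 3 N and contact force between the fingers and cover above 2 N); the arm keeps its last pose, push and grip.
It fails at once if a bottle or the specimen holder is knocked or shifted by more than 30 mm (distance of any of bottle_w, bottle_g, holder from where it was at the start of the episode above 0.03 m or angle between any of bottle_w, bottle_g, holder's own z axis and vertical above 0.5 rad).
It also fails if it takes over 56 s, if anything falls off the work surface, if the arm or the gripper's body presses on something with over 40 N, if the wrist force passes 120 N, or if a joint passes its speed limit or range.

### The arm

A 7-joint arm with a two-finger parallel gripper is mounted at the origin on the work surface. World frame = base frame: x ahead of the robot, y to its left, z up, the work surface at z = 0. Lengths are in m, angles in rad, forces in N, time in s.
With the tool pointing down it reaches from about 0.35 to 0.9 m from the base axis. Payload 8.1 kg.
Tool frame: the origin (TCP) lies at the very end of the fingers, on their centre line; the grasp point (between the pads) lies 19 mm behind it; z points along the fingers, x is the direction in which the jaws open and shut, and the axes are right-handed (so a half turn about z gives the same grasp; the last joint's range is limited). The gripper opens to 92 mm and grips with 3 to 60 N. Pads are 19 mm wide; open, the fingers measure 130 mm over their backs; the gripper's body (75 mm by 190 mm) begins 47 mm behind the grasp point.
Start: joints at [1.167, 0.434, 0.025, 1.573, -0.012, 1.134, -0.075], TCP at [0.185, -0.597, 0.227] pointing down, gripper open.
Joint ranges: [-2.62, 2.62], [-0.44, 2.09], [-1.27, 1.32], [0.08, 2.57], [-1.32, 4.46], [0.12, 2], [-2.74, 2.74]. Speed limits (rad/s): [2.22, 2.22, 3.01, 3.01, 3.14, 3.14, 3.14].

### API

Orientations are given as a rotation vector (axis times angle).
In Python, from cell import status, viewer, arm gives the robot as it stands.
- The arm moves only by the tool jog_arm, never from a script. Its argument "commands" is text: rows parted by semicolons, each of 7 numbers parted by spaces: the closure, from -1 (fully open) to 1 (shut), then the shift along the world's x, y, z normalised to -1 to 1, where 1 is 0.3 m, then the turn, a rotation vector about the world's x, y, z normalised to -1 to 1, where 1 is 2 pi rad. In form: jaw dx dy dz wx wy wz; .... A call has exactly 5 rows; each row shifts and turns the commanded pose from where the row before left it; what a row does not reach is not made up. A row lasts 1/10 s, in which the tool goes at most 50 mm and 8.59 degrees, less where a joint would pass 70% of its speed; a pose out of reach is approached as far as the arm can. A call with a number of a shift or a turn outside -1 to 1 is refused whole. A call with a gripper value outside its range is refused whole. The fingers move at their own pace and stop on an object; "force" is the grip in N (left out, the last holds). Time passes only in rows, so rows that do not move let the fingers close, or fill a call up. It gives the time, the measured TCP pose, the force and the opening at its end, in the units of the state.
- status.observe(): the state, without advancing time (a new reading comes with each control period).
- viewer.get_image(name): name is "side" or "top" or "wrist"; returns a dict with "pixels" (400x640x3 uint8, red, green, blue), "z_map" (400x640 float32, m along the optical axis (not along the pixel's ray), 0 where there is no reading), "camera_matrix" (3x3 intrinsics, pixels), "R" (3x3) and "t" (3): a world point X has camera coordinates R X + t. Camera axes: x right, y down, z forward; pixel columns grow to the right and rows downward; lengths in m; the calibration is good to about 2 mm. A picture is of the moment at which its call begins.
- arm.sign_off(): hands the job in, once; it reports no verdict.
The state is a dict: "clock": time; "joints": joint angles; "dq": joint speeds; "joint_efforts": joint torques, N m; "position": TCP position; "ee_rot": TCP orientation; "force": force on the tool from outside, world axes, zero at the start; "ft_torque": the same for the moment, N m; "width": opening from 0.0 (shut) to 1.0 (fully open).
Only numpy, scipy, OpenCV 4.12 (cv2) and the standard library are available. Lean on these libraries where they do the work, as an engineer would, in place of code of your own. Each camera call takes 0.05 s, during which the arm holds its last target. There are 200 camera calls.

## Working session

There is one attempt and no reset: what is moved stays moved. The work goes in short steps, Python scripts to look and compute and a tool call to move; the robot and the scene stay as the last step left them, time stands still between calls to the robot, and variables do not carry over. Pictures are saved under pics/ and viewed, about 8 in all and at most 12, crops included, and the job is handed in when it is done.

Besides the shell and the picture viewer there is one more tool, called after "Call:" in YAML: its name, and indented under it one key for each argument. jog_arm: Moves the arm, as the interface text tells. Scaled input: -1 to 1 covers 0.3 m each way for a shift and 2 pi rad each way for a turn. Its arguments: {"type":"object","properties":{"commands":{"type":"string"},"force":{"type":"number"}},"required":["commands"]}

```bash
ls; mkdir -p pics; python3 - <<'E'
from cell import status, viewer, arm
import cv2,numpy as np
s=status.observe();print({k:np.round(v,3) for k,v in s.items()})
for n in("side","top"):
    d=viewer.get_image(n);cv2.imwrite(f"pics/{n}0.png",d["pixels"][:,:,::-1]);np.savez(f"pics/{n}0.npz",**d)
    print(n,d["camera_matrix"].tolist(),np.round(d["R"],4).tolist(),d["t"])
E
```

```text
pics
{'clock': np.float64(0.0), 'joints': array([ 1.167,  0.435,  0.025,  1.574, -0.012,  1.134, -0.075]), 'dq': array([ 0.   ,  0.   , -0.002,  0.   , -0.002,  0.001, -0.002]), 'joint_efforts': array([ 0.0000e+00, -6.6785e+01,  9.8500e-01, -3.1446e+01, -6.1000e-02,
        4.3000e-02,  0.0000e+00]), 'position': array([ 0.185, -0.596,  0.226]), 'ee_rot': array([-2.529e+00,  1.863e+00,  2.000e-03]), 'force': array([-0.18 ,  0.455, -0.336]), 'ft_torque': array([ 0.026,  0.034, -0.113]), 'width': np.float64(0.998)}
side [[402.2793617487486, 0.0, 318.99069519024965], [0.0, 402.2793617487486, 193.6549640157769], [0.0, 0.0, 1.0]] [[-0.9386, -0.3445, 0.0206], [-0.2366, 0.599, -0.765], [0.2512, -0.7228, -0.6437]] [0.53862829 0.19090934 0.75051816]
top [[391.2454344389734, 0.0, 320.79081674593675], [0.0, 391.2454344389734, 201.55718533324028], [0.0, 0.0, 1.0]] [[-0.012, -0.9999, 0.0059], [-0.9961, 0.0114, -0.0871], [0.087, -0.0069, -0.9962]] [0.0189516  0.56955645 0.83781559]
```

View pics/top0.png

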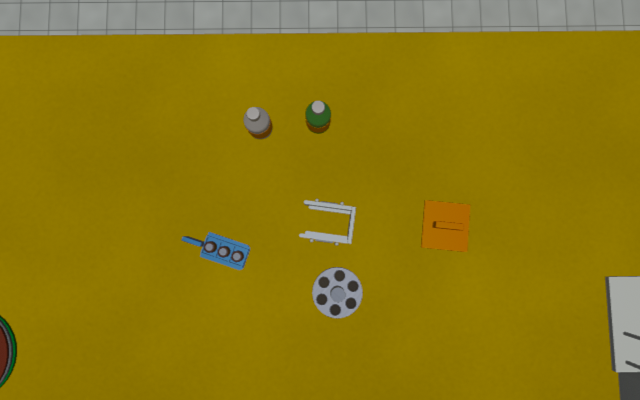

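View pics/side0.png

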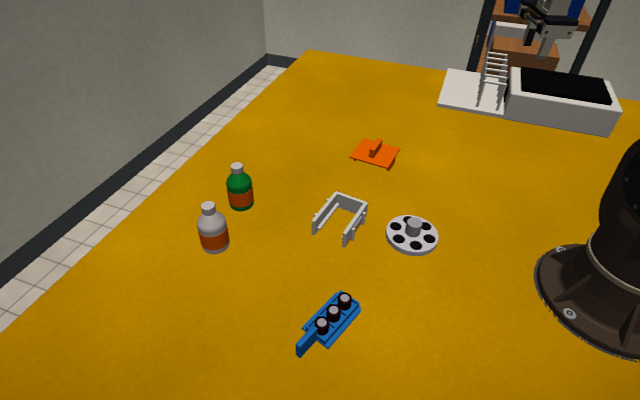

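The top view shows the dock at about (330,222), with its mouth to the left. The tray is at (224,250) with its fin to the left, the cover at (446,226), the holder at (338,292), and the bottles at (257,121) and (318,115). Next I'll measure these with the depth map.

```bash
cat > h.py <<'E'
import numpy as np,cv2
def world(d):
    K,R,t,z=d["camera_matrix"],d["R"],d["t"],d["z_map"]
    v,u=np.mgrid[:z.shape[0],:z.shape[1]]
    c=np.stack([(u-K[0,2])/K[0,0]*z,(v-K[1,2])/K[1,1]*z,z],-1)
    return (c-t)@R
def masks(d):
    h=cv2.cvtColor(np.ascontiguousarray(d["pixels"]),cv2.COLOR_RGB2HSV).astype(int);H,S,V=h[...,0],h[...,1],h[...,2]
    ok=d["z_map"]>0
    return dict(blue=ok&(H>95)&(H<120)&(S>120),orange=ok&(H>5)&(H<16)&(S>150)&(V>120),grey=ok&(S<50)&(V>120))
def rect(P):
    (c,s,a)=cv2.minAreaRect((P[:,:2]*1000).astype(np.float32));return np.round(c,1),np.round(s,1),round(a,2)
def ends(P):
    return np.round(P[:,:2].mean(0)*1000,1)
def line(P):
    l=cv2.fitLine((P[:,:2]*1000).astype(np.float32),cv2.DIST_HUBER,0,.01,.01).ravel();
    return np.round(l[2:],1),round(float(np.degrees(np.arctan2(l[1],l[0]))),2),round(len(P))
E
python3 - <<'E'
from h import *
for n in("top","side"):
    d=np.load(f"pics/{n}0.npz");W=world(d);m=masks(d);x,y,z=W[...,0],W[...,1],W[...,2]
    print(n)
    b=W[m["blue"]&(z<.06)&(z>-.01)];
    print(" blue low",rect(b[b[:,2]<.02]),"fin",line(b[b[:,2]>.028]),rect(b[b[:,2]>.028]))
    o=W[m["orange"]&(z>.015)&(z<.07)&(y<.0)]
    print(" cover plate",rect(o[o[:,2]>.022]),"rib",line(o[o[:,2]>.045]),rect(o[o[:,2]>.045]))
    g=W[m["grey"]&(z>.033)&(z<.047)&(x>.45)&(x<.63)&(abs(y)<.13)]
    print(" dock tops",rect(g),len(g))
    for nm,c in(("all",W[(z>.05)&(z<.15)&(x>.4)&(x<.95)&(abs(y)<.3)]),("hub",W[(z>.036)&(z<.05)&(x<.45)&(x>.3)&(abs(y)<.15)])):
        print(nm,rect(c),len(c))
E
```

```text
top
 blue low (array([463.6, 227. ]), array([97.9, 56.6]), 70.26) fin (array([486.5, 290.3], dtype=float32), 70.6, 87) (array([473. , 256.8]), array([115.6,  12.1]), 66.76)Traceback (most recent call last):
  File "<stdin>", line 8, in <module>
  File "h.py", line 16, in line
    l=cv2.fitLine((P[:,:2]*1000).astype(np.float32),cv2.DIST_HUBER,0,.01,.01).ravel();
      ~~~~~~~~~~~^^^^^^^^^^^^^^^^^^^^^^^^^^^^^^^^^^^^^^^^^^^^^^^^^^^^^^^^^^^^
cv2.error: OpenCV(4.12.0) /io/opencv/modules/imgproc/src/linefit.cpp:50: error: (-215:Assertion failed) count > 0 in function 'fitLine2D_wods'
```

```bash
python3 - <<'E'
from h import *
for n in("top","side"):
    d=np.load(f"pics/{n}0.npz");W=world(d);m=masks(d);x,y,z=W[...,0],W[...,1],W[...,2]
    print(n)
    b=W[m["blue"]&(z<.06)&(z>-.01)];
    f=b[(b[:,2]>.03)&(b[:,1]>.25)]
    print(" blue low",rect(b[(b[:,2]<.02)]),"fin",line(f),rect(f))
    box=(x>.4)&(x<.65)&(y>-.4)&(y<-.13)
    o=W[box&(z>.018)&(z<.07)]
    hi=o[o[:,2]>.042]
    print(" cover plate",rect(o[o[:,2]<.042]),len(o),"rib",len(hi),rect(hi) if len(hi) else 0, line(hi) if len(hi) else 0)
    g=W[(z>.03)&(z<.047)&(x>.45)&(x<.63)&(abs(y)<.13)]
    print(" dock tops",rect(g),len(g))
    for nm,c in(("bott",W[(z>.05)&(z<.15)&(x>.65)&(x<.95)&(abs(y)<.3)]),("hub",W[(z>.036)&(z<.05)&(x<.45)&(x>.3)&(abs(y)<.15)])):
        print(nm,rect(c),len(c))
E
```

```text
top
 blue low (array([463.6, 227. ]), array([97.9, 56.6]), 70.26) fin (array([486.7, 290.9], dtype=float32), 70.62, 85) (array([486.6, 291.6]), array([41.5,  9. ]), 70.77)
 cover plate (array([ 513.9, -258.3]), array([100.9, 104. ]), 83.47) 2197 rib 204 (array([ 513.7, -258.1]), array([60.9, 13.8]), 83.61) (array([ 513.7, -256.7], dtype=float32), 83.83, 204)
 dock tops (array([525. ,  -0.7]), array([112.1,  94. ]), 80.79) 603
bott (array([749.1,  83.3]), array([ 54.3, 186.7]), 5.1) 1151
hub (array([371.5, -19.5]), array([29.6, 29.5]), 89.72) 184
side
 blue low (array([430.5, 129.2]), array([395.8,  57.2]), 70.95) fin (array([487.7, 296.3], dtype=float32), 71.87, 174) (array([488.5, 295.3]), array([42.8, 10.5]), 72.19)
 cover plate (array([ 516.2, -255.8]), array([103.9, 105.1]), 83.1) 949 rib 119 (array([ 515.5, -254.8]), array([61. , 14.5]), 82.03) (array([ 514.5, -250.4], dtype=float32), 80.33, 119)
 dock tops (array([526.3,   0. ]), array([116.6,  94.5]), 81.49) 620
bott (array([750. ,  90.1]), array([ 53.5, 178.5]), 5.45) 1409
hub (array([373.7, -17.4]), array([32.1, 30.2]), 75.87) 161
```

Measured so far:
- **Tray:** x axis points at about −109.5°, fin at (487, 292) mm.
- **Dock:** x axis at about −99°, centre near (525, 0).
- **Cover:** centre (514, −257), axis 83.5°.

I'll move towards the dock and take a closer look with the wrist camera on the way.

Call:
jog_arm:
  commands: "-1 0.08 0.144 0 0 0 0.01; -1 0.08 0.144 0 0 0 0.01; -1 0.08 0.144 0 0 0 0.01; -1 0.08 0.144 0 0 0 0.01; -1 0.08 0.144 0 0 0 0.01"

```text
clock: 0.6
position: [0.3056, -0.379, 0.2266]
ee_rot: [2.791, -1.442, -0.0]
force: [0.9, -0.4, -0.3]
width: 1.001
```

Call:
jog_arm:
  commands: "-1 0.08 0.144 0 0 0 0.01; -1 0.08 0.144 0 0 0 0.01; -1 0.08 0.144 0 0 0 0.01; -1 0.08 0.144 0 0 0 0.01; -1 0.08 0.144 0 0 0 0.01"

```text
clock: 1.1
position: [0.4255, -0.1631, 0.2268]
ee_rot: [2.982, -0.987, 0.0]
force: [0.8, -0.6, 0.2]
width: 1.001
```

Call:
jog_arm:
  commands: "-1 0.08 0.144 0.05 0 0 0.01; -1 0.08 0.144 0.05 0 0 0.01; -1 0.08 0.144 0.05 0 0 0.01; -1 0.06 0.144 0 0 0 0.01; -1 0 0 0 0 0 0"

```text
clock: 1.6
position: [0.5143, 0.011, 0.2707]
ee_rot: [-3.081, 0.592, -0.001]
force: [0.3, -0.8, -0.6]
width: 1.001
```

```bash
cat > snap.py <<'E'
import sys,numpy as np,cv2
from cell import status,viewer
n,tag=sys.argv[1:3]
d=viewer.get_image(n);cv2.imwrite(f"pics/{n}{tag}.png",d["pixels"][:,:,::-1]);np.savez(f"pics/{n}{tag}.npz",**d)
s=status.observe();print(np.round(s["position"],4),np.round(s["ee_rot"],3),np.round(s["joints"],2),np.round(s["force"],1))
E
python3 snap.py wrist 1
```

```text
[0.5132 0.0073 0.2701] [-3.082e+00  6.000e-01  1.000e-03] [ 0.29  0.26 -0.51  1.74  0.14  1.17 -0.64] [-0.6 -1.2 -0.2]
```

View pics/wrist1.png

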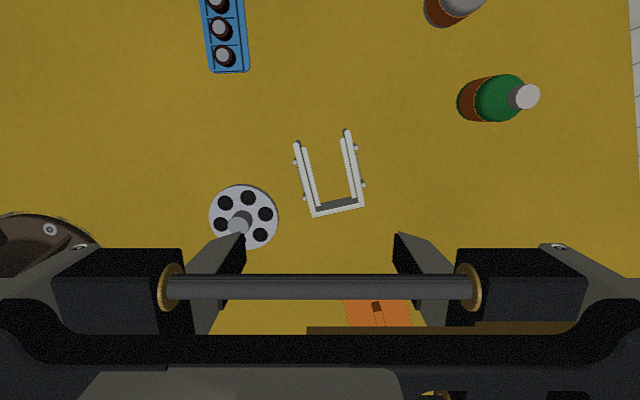

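The wrist view shows the dock at (330,175) with its mouth up, the tray at (225,35), and the holder at (243,217). I'll fit the dock in all three views.

```bash
cat >> h.py <<'E'
def dock(d,c=(525.,0.),a=-99.):
    W=world(d);P=W[(W[...,2]>.036)&(W[...,2]<.045)&(abs(W[...,0]-.525)<.09)&(abs(W[...,1])<.09)]*1000
    c=np.array(c)
    for _ in range(8):
        t=np.radians(a);u=np.array([np.cos(t),np.sin(t)]);v=np.array([-u[1],u[0]])
        q=P[:,:2]-c;X,Y=q@u,q@v
        l=(X<46)&(X>-50)&(abs(abs(X)-27)>9)
        R1=l&(abs(Y-36)<6);R2=l&(abs(Y+36)<6)
        s=[np.polyfit(X[r],Y[r],1) for r in(R1,R2)]
        a+=np.degrees(np.mean([k[0] for k in s]))
        B=(abs(Y)<25)&(X>44)&(X<66)
        c=c+v*np.mean([k[1] for k in s])
    rail=R1|R2
    return dict(c=np.round(c,1),a=round(a,2),slopes=np.round([np.degrees(k[0]) for k in s],2),gap=round(s[0][1]-s[1][1],1),back=np.round(np.percentile(X[B],[3,97]),1),mouth=np.round(np.percentile(X[R1],1),1),mouth2=np.round(np.percentile(X[R2],1),1),n=len(P),z=round(P[:,2].mean(),1))
E
python3 - <<'E'
from h import *
for n in("top0","side0","wrist1"):
    d=np.load(f"pics/{n}.npz");print(n,dock(d))
d=np.load("pics/wrist1.npz");W=world(d);m=masks(d)["blue"]&(W[...,1]>.1);b=W[m];print(rect(b[b[:,2]<.02]))
E
```

```text
top0 {'c': array([525.3,  -0. ]), 'a': np.float64(-98.02), 'slopes': array([ 0.14, -0.13]), 'gap': np.float64(71.7), 'back': array([48.8, 56.3]), 'mouth': np.float64(-48.0), 'mouth2': np.float64(-49.2), 'n': 518, 'z': np.float64(40.3)}
side0 {'c': array([ 5.269e+02, -3.000e-01]), 'a': np.float64(-98.22), 'slopes': array([-0.28,  0.28]), 'gap': np.float64(71.7), 'back': array([45.9, 54.5]), 'mouth': np.float64(-48.8), 'mouth2': np.float64(-49.7), 'n': 427, 'z': np.float64(39.2)}
wrist1 {'c': array([5.247e+02, 1.000e-01]), 'a': np.float64(-98.35), 'slopes': array([-0.04,  0.04]), 'gap': np.float64(71.6), 'back': array([49. , 56.6]), 'mouth': np.float64(-49.2), 'mouth2': np.float64(-49.6), 'n': 1248, 'z': np.float64(40.5)}
(array([288.7, 152.5]), array([468.5,  98.7]), 22.08)
```

Dock fit: centre (525.2, 0.9) mm, x axis −98.3°. Next I'll go to the fin.

Call:
jog_arm:
  commands: "-1 -0.0143 0.159 0 0 0 0.0014; -1 -0.0143 0.159 0 0 0 0.0014; -1 -0.0143 0.159 0 0 0 0.0014; -1 -0.0143 0.159 0 0 0 0.0014; -1 -0.0143 0.159 0 0 0 0.0014"

```text
clock: 2.15
position: [0.4912, 0.242, 0.2699]
ee_rot: [3.092, -0.545, -0.0]
force: [1.5, 0.7, -1.0]
width: 1.0
```

Call:
jog_arm:
  commands: "-1 -0.0143 0.159 0 0 0 0; -1 0 0 -0.15 0 0 0; -1 0 0 -0.15 0 0 0; -1 0 0 -0.15 0 0 0; -1 0 0 -0.1 0 0 0"

```text
clock: 2.65
position: [0.4862, 0.2869, 0.1019]
ee_rot: [3.09, -0.544, -0.004]
force: [-0.3, -0.3, -0.1]
width: 1.003
```

```bash
python3 snap.py wrist 2; python3 - <<'E'
from h import *
d=np.load("pics/wrist2.npz");W=world(d);b=W[masks(d)["blue"]]
f=b[(b[:,2]>.03)&(b[:,2]<.045)&(b[:,1]>.2)];print(len(f),rect(f) if len(f) else 0)
l=b[(b[:,2]<.02)&(b[:,1]>.12)&(b[:,1]<.32)&(abs(b[:,0]-.46)<.12)];print(len(l),rect(l) if len(l) else 0)
E
```

```text
[0.4845 0.2855 0.0981] [ 3.087 -0.543 -0.01 ] [-0.24  0.54 -0.55  1.83  0.36  0.88 -1.31] [-1.  -1.4 -2.9]
565 (array([486.5, 293.4]), array([44. ,  9.5]), 70.25)
2310 (array([470.8, 247.5]), array([140.9,  56.8]), 70.78)
```

Call:
jog_arm:
  commands: "-1 0.0067 0.026 -0.08 0 0 0.001; -1 0 0 -0.1 0 0 0; -1 0 0 -0.09 0 0 0; -1 0 0 -0.026 0 0 0; -1 0 0 0 0 0 0"

```text
clock: 3.2
position: [0.4891, 0.2965, 0.0162]
ee_rot: [3.094, -0.533, -0.002]
force: [0.0, 0.7, 1.0]
width: 1.0
```

```bash
python3 -c "
from cell import status;import numpy as np
s=status.observe();print({k:np.round(s[k],4) for k in('position','ee_rot','force','joints')})"
```

```text
{'position': array([0.4891, 0.2965, 0.0162]), 'ee_rot': array([ 3.0942e+00, -5.3310e-01, -1.5000e-03]), 'force': array([0.0356, 0.7391, 1.016 ]), 'joints': array([-0.2991,  0.6591, -0.4866,  1.8725,  0.4489,  0.722 , -1.3839])}
```

Call:
jog_arm:
  commands: "-1 -0.005 -0.008 -0.022 0 0 0; -1 0 0 0 0 0 0; 1 0 0 0 0 0 0; 1 0 0 0 0 0 0; 1 0 0 0 0 0 0"
  force: 25

```text
clock: 3.7
position: [0.4879, 0.2955, 0.0104]
ee_rot: [-3.096, 0.532, -0.001]
force: [-0.0, -0.0, -0.5]
width: 0.788
```

Call:
jog_arm:
  commands: "1 0 0 0 0 0 0; 1 0 0 0 0 0 0; 1 0 0 0 0 0 0; 1 0 0 0 0 0 0; 1 0 0 0 0 0 0"

```text
clock: 4.2
position: [0.4876, 0.2953, 0.0099]
ee_rot: [3.096, -0.532, -0.0]
force: [-0.4, 0.2, -0.4]
width: 0.353
```

```bash
python3 snap.py top 2; python3 - <<'E'
from h import *
d=np.load("pics/top2.npz");W=world(d);b=W[masks(d)["blue"]&(W[...,2]<.02)&(W[...,2]>-.01)];print(len(b),rect(b))
E
```

```text
[0.4876 0.2953 0.0099] [ 3.096 -0.532  0.   ] [-0.3   0.67 -0.48  1.88  0.46  0.7  -1.39] [-0.8  1.   1.2]
762 (array([463.5, 226.9]), array([98.1, 56.5]), 70.45)
```

Call:
jog_arm:
  commands: "1 0 0 0 0 0 0; 1 0 0 0 0 0 0; 1 0 0 0 0 0 0; 1 0 0 0 0 0 0; 1 0 0 0 0 0 0"

```text
clock: 4.75
position: [0.4876, 0.2953, 0.0099]
ee_rot: [3.096, -0.532, 0.0]
force: [0.1, 0.2, 0.3]
width: 0.109
```

Call:
jog_arm:
  commands: "1 0 0 0 0 0 0; 1 0.01 -0.016 0 0 0 0; 1 0.015 -0.025 0 0 0 0.002; 1 0.02 -0.032 0 0 0 0.003; 1 0.02 -0.032 0 0 0 0.003"

```text
clock: 5.25
position: [0.5076, 0.2629, 0.0099]
ee_rot: [3.109, -0.452, 0.0]
force: [-0.9, 1.2, -0.0]
width: 0.108
```

Call:
jog_arm:
  commands: "1 0.02 -0.032 0 0 0 0.003; 1 0.02 -0.032 0 0 0 0.003; 1 0.02 -0.032 0 0 0 0.003; 1 0.02 -0.032 0 0 0 0.003; 1 0.02 -0.032 0 0 0 0.003"

```text
clock: 5.75
position: [0.5376, 0.2147, 0.0099]
ee_rot: [3.127, -0.306, 0.0]
force: [-0.1, 1.4, -0.5]
width: 0.107
```

Call:
jog_arm:
  commands: "1 0.02 -0.032 0 0 0 0.003; 1 0.02 -0.03 0 0 0 0.003; 1 0.013 -0.019 0 0 0 0.002; 1 0 0 0 0 0 0; 1 0 0 0 0 0 0"

```text
clock: 6.25
position: [0.5533, 0.1907, 0.0099]
ee_rot: [3.133, -0.23, 0.001]
force: [0.8, -1.4, 0.1]
width: 0.106
```

```bash
python3 snap.py top 3; python3 snap.py wrist 3; python3 - <<'E'
from h import *
for n in("top3","wrist3"):
    d=np.load(f"pics/{n}.npz");W=world(d);b=W[masks(d)["blue"]&(W[...,2]<.02)&(W[...,2]>-.01)&(abs(W[...,0]-.53)<.15)&(W[...,1]<.3)&(W[...,1]>.0)];print(len(b),rect(b),dock(d))
    m=masks(d)["blue"]&(W[...,2]<.02)&(W[...,2]>-.01)&(abs(W[...,0]-.53)<.15)&(W[...,1]<.3)&(W[...,1]>.0)
    c=np.array([525.2,.9]);t=np.radians(-98.3);u=np.array([np.cos(t),np.sin(t)]);v=np.array([-u[1],u[0]])
    q=b[:,:2]*1000-c;X,Y=q@u,q@v;print("dock frame X",np.percentile(X,[.5,99.5]),"Y",[np.round(np.percentile(Y[(X>k)&(X<k+15)],[1,99]),1) for k in(-160,-140,-120,-100)])
E
```

```text
[0.5531 0.1912 0.0099] [ 3.133 -0.229  0.   ] [-0.06  0.7  -0.54  1.84  0.51  0.75 -1.02] [ 1.2 -1.4  1. ]
[0.5529 0.1914 0.0099] [ 3.133 -0.228  0.   ] [-0.06  0.7  -0.54  1.84  0.51  0.75 -1.02] [-0.2 -1.6  0.8]
576 (array([542.1, 118.9]), array([96.4, 55.7]), 81.51) {'c': array([525.3,  -0. ]), 'a': np.float64(-98.18), 'slopes': array([ 0.13, -0.13]), 'gap': np.float64(71.7), 'back': array([48.7, 56.4]), 'mouth': np.float64(-48.2), 'mouth2': np.float64(-49.0), 'n': 529, 'z': np.float64(40.4)}
dock frame X [-166.75043234  -71.14910107] Y [array([11.9, 27.4]), array([-15.4,  27.1]), array([-27.8,  26.7]), array([-28. ,  27.1])]Traceback (most recent call last):
  File "<stdin>", line 3, in <module>
  File "h.py", line 26, in dock
    s=[np.polyfit(X[r],Y[r],1) for r in(R1,R2)]
       ~~~~~~~~~~^^^^^^^^^^^^^
    raise TypeError("expected non-empty vector for x")
TypeError: expected non-empty vector for x
```

View pics/wrist3.png

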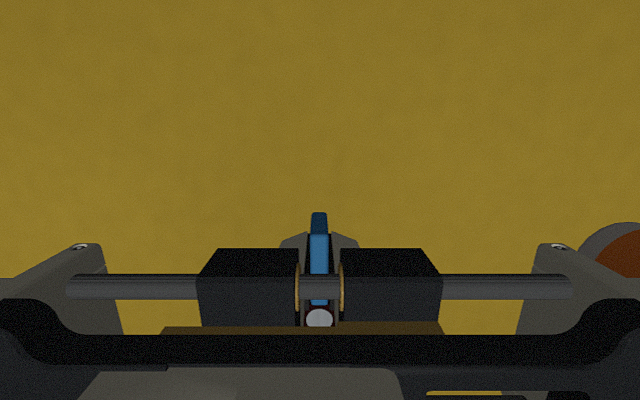

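The tray is lined up with the dock axis, about 0.5 mm off laterally and 0.2° in angle. Now I'll push it in.

Call:
jog_arm:
  commands: "1 -0.001 -0.02 0 0 0 0; 1 -0.0055 -0.0396 0 0 0 0; 1 -0.0055 -0.0396 0 0 0 0; 1 -0.0058 -0.0396 0 0 0 0; 1 -0.0058 -0.0396 0 0 0 0"

```text
clock: 6.85
position: [0.5457, 0.1365, 0.0099]
ee_rot: [3.133, -0.229, -0.0]
force: [0.5, 0.9, 0.9]
width: 0.106
```

Call:
jog_arm:
  commands: "1 -0.0058 -0.0396 0 0 0 0; 1 -0.0044 -0.03 0 0 0 0; 1 -0.0044 -0.03 0 0 0 0; 1 -0.0029 -0.02 0 0 0 0; 1 0 0 0 0 0 0"

```text
clock: 7.35
position: [0.5406, 0.1006, 0.0099]
ee_rot: [3.132, -0.23, -0.0]
force: [-0.8, -0.8, 1.1]
width: 0.103
```

```bash
python3 snap.py side 4
```

```text
[0.5406 0.101  0.0099] [ 3.132 -0.23  -0.   ] [ 0.1   0.66 -0.54  1.93  0.52  0.7  -0.9 ] [ 0.3 -1.6  0.2]
```

View pics/side4.png

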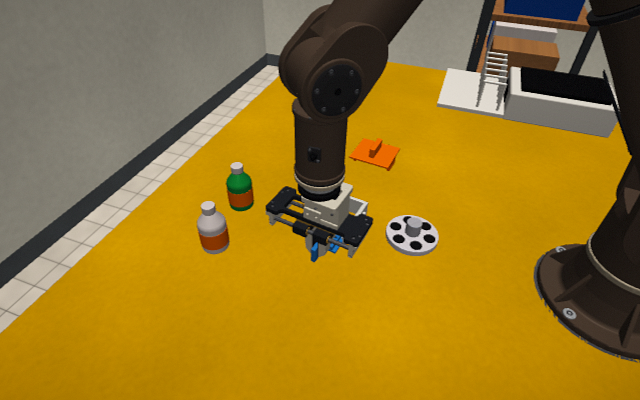

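The gripper is clear of the bottles and the holder. The nose is under the lips and has met no resistance. I'll keep going, slower.

Call:
jog_arm:
  commands: "1 -0.004 -0.026 0 0 0 0; 1 -0.004 -0.026 0 0 0 0; 1 -0.003 -0.02 0 0 0 0; 1 -0.0015 -0.01 0 0 0 0; 1 0 0 0 0 0 0"

```text
clock: 7.9
position: [0.5368, 0.0764, 0.0098]
ee_rot: [3.132, -0.23, -0.0]
force: [-0.2, -2.2, 0.8]
width: 0.107
```

Call:
jog_arm:
  commands: "1 -0.001 -0.006 0 0 0 0; 1 -0.001 -0.006 0 0 0 0; 1 0 0 0 0 0 0; 1 0 0 0 0 0 0; 1 0 0 0 0 0 0"

```text
clock: 8.4
position: [0.5363, 0.0739, 0.0099]
ee_rot: [3.133, -0.228, -0.0]
force: [0.8, 0.1, 0.3]
width: 0.108
```

Call:
jog_arm:
  commands: "1 -0.0008 -0.005 0 0 0 0; 1 -0.0008 -0.005 0 0 0 0; 1 0 0 0 0 0 0; 1 0 0 0 0 0 0; 1 0 0 0 0 0 0"

```text
clock: 8.9
position: [0.5362, 0.0723, 0.0102]
ee_rot: [-3.131, 0.227, -0.001]
force: [0.3, 5.0, 0.5]
width: 0.11
```

Call:
jog_arm:
  commands: "1 -0.0008 -0.005 0 0 0 0; 1 0 0 0 0 0 0; 1 0 0 0 0 0 0; 1 0 0 0 0 0 0; 1 0 0 0 0 0 0"

```text
clock: 9.4
position: [0.5363, 0.0722, 0.0104]
ee_rot: [-3.13, 0.225, -0.003]
force: [1.3, 9.2, 1.2]
width: 0.103
```

The tray has hit the back wall: it stopped moving and the force rose to 9 N. I'll release it, lift straight up and check.

Call:
jog_arm:
  commands: "0.3 0 0 0 0 0 0; 0.3 0 0 0 0 0 0; 0.3 0 0 0 0 0 0; 0.3 0 0 0 0 0 0; 0.3 0 0 0 0 0 0"

```text
clock: 9.9
position: [0.5356, 0.069, 0.0099]
ee_rot: [3.133, -0.229, -0.0]
force: [0.5, 0.3, -0.4]
width: 0.348
```

Call:
jog_arm:
  commands: "0.3 0 0 0.03 0 0 0; 0.3 0 0 0.1 0 0 0; 0.3 0 0 0.15 0 0 0; 0 0 0 0.16 0 0 0; 0 0 0 0.16 0 0 0"

```text
clock: 10.4
position: [0.535, 0.0696, 0.1923]
ee_rot: [-3.133, 0.227, 0.0]
force: [1.5, 0.5, -0.1]
width: 0.473
```

Call:
jog_arm:
  commands: "-0.5 -0.055 -0.15 0 0 0 0; -0.5 -0.055 -0.15 0 0 0 0; -0.5 -0.055 -0.15 0 0 0 0; -0.5 -0.055 -0.15 0 0 0 0; -0.5 -0.055 -0.15 0 0 0 0"

```text
clock: 10.9
position: [0.4521, -0.1572, 0.1907]
ee_rot: [3.133, -0.228, 0.001]
force: [1.5, -0.6, -0.1]
width: 0.751
```

```bash
python3 snap.py top 5; python3 snap.py wrist 5; python3 - <<'E'
from h import *
for n in("top5","wrist5"):
  d=np.load(f"pics/{n}.npz");W=world(d)
  try:
    D=dock(d);print(n,D)
    c=D["c"];t=np.radians(-98.3);u=np.array([np.cos(t),np.sin(t)]);v=np.array([-u[1],u[0]])
    m=masks(d)["blue"]&(abs(W[...,0]-.53)<.1)&(abs(W[...,1])<.14)
    q=W[m][:,:2]*1000-c;X,Y,Z=q@u,q@v,W[m][:,2]*1000
    f=Z>30;print("fin X",np.percentile(X[f],[1,99]),"Y",np.median(Y[f]),"all X max",np.percentile(X,99.5),"zmax",Z.max())
    mm=(W[...,2]>.023)&(W[...,2]<.032)&(abs(W[...,0]-.525)<.09)&(abs(W[...,1])<.09)&~masks(d)["blue"];q=W[mm][:,:2]*1000-c;X,Y=q@u,q@v
    k=(abs(Y)<16)&(abs(X)<48);print("mounts z",[np.round(np.median(W[mm][k&(abs(X-x)<14),2])*1000,1) for x in(-28,0,28)],k.sum())
  except Exception as e: print(n,e)
E
```

```text
[ 0.4486 -0.1661  0.1899] [ 3.128 -0.242 -0.004] [ 0.77  0.31 -0.66  1.93  0.23  0.98 -0.15] [-3.3 -8.3 -0.8]
[ 0.45   -0.1627  0.1899] [ 3.129e+00 -2.440e-01 -3.000e-03] [ 0.77  0.31 -0.66  1.93  0.23  0.98 -0.16] [ 0.   0.9 -0.2]
top5 {'c': array([525.3,  -0. ]), 'a': np.float64(-98.12), 'slopes': array([ 0.12, -0.12]), 'gap': np.float64(71.8), 'back': array([48.5, 56.2]), 'mouth': np.float64(-48.3), 'mouth2': np.float64(-49.0), 'n': 569, 'z': np.float64(40.1)}
fin X [-89.70780229 -49.49978029] Y -0.9341262152710844 all X max 47.4963863403445 zmax 39.37612377693961
mounts z [np.float64(28.1), np.float64(27.5), np.float64(27.5)] 292
wrist5 {'c': array([524.8,   0. ]), 'a': np.float64(-98.58), 'slopes': array([ 0.04, -0.04]), 'gap': np.float64(71.4), 'back': array([49.4, 57.3]), 'mouth': np.float64(-2.3), 'mouth2': np.float64(-2.5), 'n': 1912, 'z': np.float64(40.3)}
fin X [139.25306403 150.64160107] Y -34.110508753457445 all X max 150.41282887934227 zmax 298.3985877723028
mounts z [np.float64(nan), np.float64(27.7), np.float64(27.8)] 987
  return _methods._mean(a, axis=axis, dtype=dtype,
  ret = ret.dtype.type(ret / rcount)
```

View pics/wrist5.png

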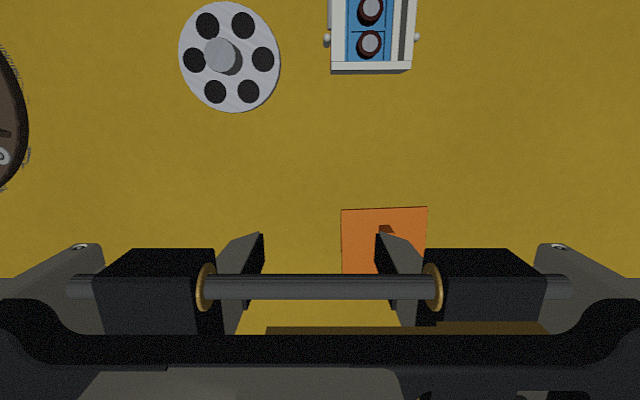

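The tray is home: the fin spans X −90 to −49, all three mounts have their tops at about 27.5 mm, and nothing else has moved. Next is the cover.

Call:
jog_arm:
  commands: "-0.5 0.071 -0.105 0 0 0 0.003; -0.5 0.071 -0.105 0 0 0 0.004; -0.5 0.071 -0.105 -0.06 0 0 0; -0.5 0 0 -0.14 0 0 0; -0.5 0 0 -0.12 0 0 0"

```text
clock: 11.5
position: [0.5177, -0.2507, 0.093]
ee_rot: [-3.137, 0.162, -0.002]
force: [0.1, -0.6, -0.2]
width: 0.749
```

Call:
jog_arm:
  commands: "-0.5 0 0 -0.03 0 0 0; -0.5 0 0 0 0 0 0; -0.5 0 0 0 0 0 0; -0.5 0 0 0 0 0 0; -0.5 0 0 0 0 0 0"

```text
clock: 12.0
position: [0.518, -0.2504, 0.0866]
ee_rot: [3.136, -0.159, 0.004]
force: [0.5, 0.1, -0.5]
width: 0.75
```

```bash
python3 snap.py wrist 6; python3 - <<'E'
from h import *
d=np.load("pics/wrist6.npz");W=world(d);b=W[masks(d)["orange"]&(W[...,2]<.07)&(W[...,2]>.02)]
print(rect(b[b[:,2]>.05]),rect(b[b[:,2]<.04]),len(b),np.percentile(b[:,2],[50,99]))
E
```

```text
[ 0.5177 -0.2503  0.0863] [ 3.137e+00 -1.590e-01  3.000e-03] [ 0.75  0.58 -0.56  1.82  0.39  0.86 -0.1 ] [-0.5 -0.3  0.2]
(array([ 513.8, -259. ]), array([59.7, 13.8]), 83.51) (array([ 514.1, -257. ]), array([ 96. , 103.5]), 83.51) 13067 [0.03296292 0.05904506]
```

Call:
jog_arm:
  commands: "-0.5 -0.013 -0.027 0 0 0 -0.002; -0.5 0 0 -0.06 0 0 0; -0.5 0 0 -0.07 0 0 0; -0.5 0 0 -0.03 0 0 0; -0.5 0 0 0 0 0 0"

```text
clock: 12.55
position: [0.5121, -0.2584, 0.0359]
ee_rot: [-3.136, 0.18, 0.003]
force: [-0.1, 0.5, 0.4]
width: 0.753
```

Call:
jog_arm:
  commands: "-0.5 0 0 -0.01 0 0 0; -0.5 0 0 0 0 0 0; 0 0 0 0 0 0 0; 0 0 0 0 0 0 0; 0 0 0 0 0 0 0"
  force: 40

```text
clock: 13.05
position: [0.5133, -0.2583, 0.0343]
ee_rot: [3.136, -0.179, 0.001]
force: [-1.0, -0.8, -0.4]
width: 0.546
```

Call:
jog_arm:
  commands: "1 0 0 -0.003 0 0 0; 1 0 0 0 0 0 0; 1 0 0 0 0 0 0; 1 0 0 0 0 0 0; 1 0 0 0 0 0 0"

```text
clock: 13.55
position: [0.5132, -0.2582, 0.033]
ee_rot: [-3.136, 0.179, -0.0]
force: [-0.4, -0.3, -0.5]
width: 0.146
```

Call:
jog_arm:
  commands: "1 0 0 0 0 0 0; 1 0 0 0 0 0 0; 1 0 0 0 0 0 0; 1 0 0 0.03 0 0 0; 1 0 0 0.08 0 0 0"

```text
clock: 14.05
position: [0.5114, -0.2577, 0.065]
ee_rot: [-3.135, 0.179, 0.006]
force: [-0.2, -0.4, -0.7]
width: 0.149
```

Call:
jog_arm:
  commands: "1 0 0 0.1 0 0 0; 1 0.004 0.05 0.1 0 0 -0.001; 1 0.006 0.12 0 0 0 -0.001; 1 0.006 0.13 0 0 0 -0.001; 1 0.006 0.13 0 0 0 -0.001"

```text
clock: 14.55
position: [0.5196, -0.1281, 0.1269]
ee_rot: [3.134, -0.22, 0.001]
force: [0.8, 0.2, -0.9]
width: 0.151
```

Call:
jog_arm:
  commands: "1 0.006 0.13 0 0 0 -0.001; 1 0.006 0.13 0 0 0 0; 1 0.004 0.11 0 0 0 0; 1 0.002 0.055 0 0 0 0; 1 0 0.01 0 0 0 0"

```text
clock: 15.05
position: [0.5251, 0.0043, 0.1268]
ee_rot: [-3.133, 0.221, -0.001]
force: [-0.5, -0.4, -1.2]
width: 0.153
```

Call:
jog_arm:
  commands: "1 0 0 0 0 0 0; 1 0 0 0 0 0 0; 1 0 0 0 0 0 0; 1 0 0 0 0 0 0; 1 0 0 0 0 0 0"

```text
clock: 15.55
position: [0.5251, 0.0006, 0.126]
ee_rot: [3.133, -0.23, -0.0]
force: [-0.2, 0.4, -2.3]
width: 0.147
```

```bash
python3 snap.py wrist 7; python3 snap.py side 7
```

```text
[0.5251 0.0008 0.126 ] [ 3.133 -0.229 -0.   ] [ 0.36  0.46 -0.62  1.9   0.34  0.89 -0.58] [ 0.3  0.1 -1. ]
[0.5251 0.0009 0.126 ] [ 3.133 -0.229 -0.   ] [ 0.36  0.46 -0.62  1.9   0.34  0.89 -0.58] [-0.7 -0.2 -1. ]
```

View pics/wrist7.png

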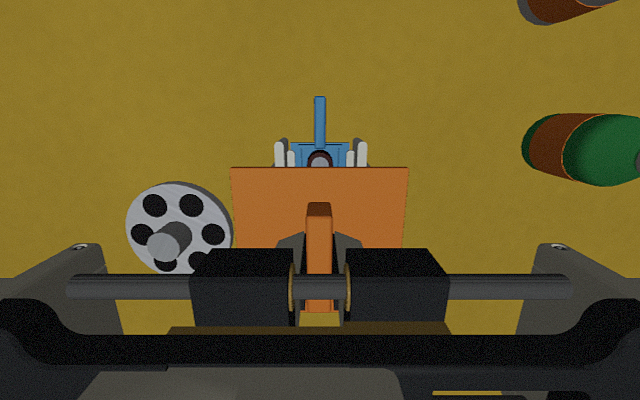

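View pics/side7.png

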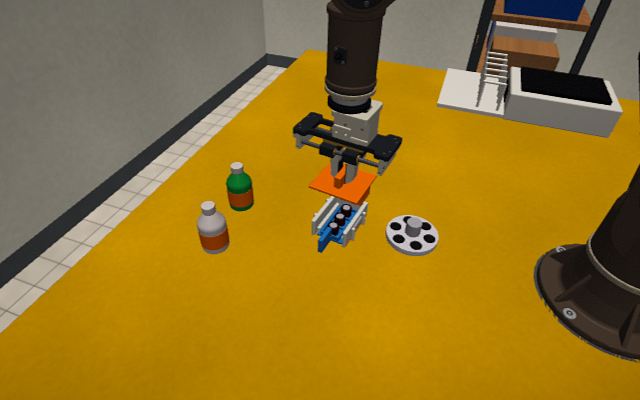

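The cover is held above the dock in both views, looks level, and the dock mouth sits in line with it. The wrist view shows its front edge at row 167 (columns 230–408) and the rail ends at columns 280 and 361. I'll measure the offset.

```bash
python3 - <<'E'
from h import *
d=np.load("pics/wrist7.npz");W=world(d)*1000
c=np.array([525.3,1.2]);t=np.radians(-98.3);u=np.array([np.cos(t),np.sin(t)]);v=np.array([-u[1],u[0]])
X=(W[...,:2]-c)@u;Y=(W[...,:2]-c)@v;Z=W[...,2]
p=masks(d)["orange"]&(Z>112)&(Z<138)&(abs(X)<70)&(abs(Y)<70)
print("plate",rect(np.stack([X[p],Y[p]],1)/1000))
for lo,hi in((-49,-40),(-38,-25),(-20,-5)):
    k=p&(X>lo)&(X<hi);
    print(lo,"Y edges",np.round(np.percentile(Y[k],[.5,99.5]),1),"Zfit dZ/dY",np.round(np.polyfit(Y[k],Z[k],1),4))
k=p&(abs(Y)>15);A=np.c_[X[k],Y[k],np.ones(k.sum())];print("plane",np.linalg.lstsq(A,Z[k],rcond=None)[0].round(4))
print("front X",np.percentile(X[p],[.3,1]))
r=(Z>139)&(Z<165)&masks(d)["orange"]&(abs(X)<45);print("rib Y",np.percentile(Y[r],[1,99]),"X",np.percentile(X[r],[.5]),Z[r].max())
g=masks(d)["grey"]&(Z>37)&(Z<44)&(X>-60)&(X<-48)
for s in(1,-1):
    k=g&(Y*s>0);print("rail",np.percentile(Y[k],[2,98]),"X",np.percentile(X[k],2),k.sum())
f=masks(d)["blue"]&(Z>30)&(Z<40)&(X<-50);print("fin Y",np.percentile(Y[f],[2,50,98]),"X",np.percentile(X[f],1))
E
```

```text
plate (array([ 0.9, -0.6]), array([103.6,  99.2]), 89.98)
-49 Y edges [-51.6  50.1] Zfit dZ/dY [-1.700000e-03  1.257399e+02]
-38 Y edges [-51.7  50.2] Zfit dZ/dY [-1.800000e-03  1.257775e+02]
-20 Y edges [-51.8  50.1] Zfit dZ/dY [-1.500000e-03  1.257917e+02]
plane [ 1.800000e-03 -1.800000e-03  1.258164e+02]
front X [-48.4756084 -48.3138884]
rib Y [-7.76534596  5.80838616] X [-28.41702281] 153.45235542362744
rail [32.81737706 39.92199876] X -53.91490359995549 59
rail [-39.39047339 -31.95776466] X -54.09922707968734 68
fin Y [-4.12834833 -0.55539244  3.70882843] X -91.19217735060538
```

The cover is about 1.1 mm off in Y and 0.5 mm in X, with no angle error. I'll correct that and descend.

Call:
jog_arm:
  commands: "1 0.004 0.001 0 0 0 0; 1 0 0 -0.05 0 0 0; 1 0 0 -0.07 0 0 0; 1 0 0 -0.05 0 0 0; 1 0 0 0 0 0 0"
  force: 60

```text
clock: 16.15
position: [0.525, 0.0014, 0.0733]
ee_rot: [3.133, -0.228, -0.005]
force: [0.5, -0.1, -1.8]
width: 0.15
```

Call:
jog_arm:
  commands: "1 0 0 -0.01 0 0 0; 1 0 0 -0.01 0 0 0; 1 0 0 0 0 0 0; 1 0 0 0 0 0 0; 1 0 0 0 0 0 0"

```text
clock: 16.65
position: [0.5266, 0.0016, 0.0694]
ee_rot: [3.133, -0.228, 0.001]
force: [0.2, -0.6, -1.4]
width: 0.15
```

Call:
jog_arm:
  commands: "1 0 0 -0.01 0 0 0; 1 0 0 -0.01 0 0 0; 1 0 0 -0.01 0 0 0; 1 0 0 0 0 0 0; 1 0 0 0 0 0 0"

```text
clock: 17.15
position: [0.5266, 0.0017, 0.0602]
ee_rot: [-3.133, 0.228, -0.001]
force: [-0.6, -0.6, 4.2]
width: 0.146
```

Call:
jog_arm:
  commands: "1 0 0 -0.01 0 0 0; 1 0 0 0 0 0 0; 1 0 0 0 0 0 0; 1 0 0 0 0 0 0; 1 0 0 0 0 0 0"

```text
clock: 17.65
position: [0.5266, 0.0019, 0.0571]
ee_rot: [-3.133, 0.228, -0.001]
force: [0.7, 1.0, 2.3]
width: 0.149
```

Call:
jog_arm:
  commands: "1 0 0 -0.007 0 0 0; 1 0 0 -0.007 0 0 0; 1 0 0 0 0 0 0; 1 0 0 0 0 0 0; 1 0 0 0 0 0 0"

```text
clock: 18.15
position: [0.5259, 0.0016, 0.0522]
ee_rot: [-3.133, 0.228, 0.001]
force: [2.6, 1.1, -9.7]
width: 0.148
```

Call:
jog_arm:
  commands: "1 0 0 -0.007 0 0 0; 1 0 0 -0.007 0 0 0; 1 0 0 0 0 0 0; 1 0 0 0 0 0 0; 1 0 0 0 0 0 0"

```text
clock: 18.65
position: [0.5265, 0.0013, 0.0485]
ee_rot: [3.133, -0.229, 0.0]
force: [2.9, -1.7, -7.0]
width: 0.152
```

The cover has snapped past: the force reversed because the catches now pull it down. I'll continue to the rails and build up the press.

Call:
jog_arm:
  commands: "1 0 0 -0.007 0 0 0; 1 0 0 -0.006 0 0 0; 1 0 0 0 0 0 0; 1 0 0 0 0 0 0; 1 0 0 0 0 0 0"

```text
clock: 19.15
position: [0.5262, 0.0017, 0.046]
ee_rot: [3.132, -0.228, 0.001]
force: [-5.4, -1.2, 15.9]
width: 0.149
```

Call:
jog_arm:
  commands: "1 0 0 -0.004 0 0 0; 1 0 0 0 0 0 0; 1 0 0 0 0 0 0; 1 0 0 0 0 0 0; 1 0 0 0 0 0 0"

```text
clock: 19.65
position: [0.5261, 0.0016, 0.0459]
ee_rot: [3.132, -0.228, 0.001]
force: [-10.0, -2.8, 33.2]
width: 0.149
```

The press is 33 N, above the 5–20 N band. I'll ease the command slightly while keeping contact.

Call:
jog_arm:
  commands: "1 0 0 0.004 0 0 0; 1 0 0 0 0 0 0; 1 0 0 0 0 0 0; 1 0 0 0 0 0 0; 1 0 0 0 0 0 0"

```text
clock: 20.15
position: [0.5262, 0.0017, 0.046]
ee_rot: [3.132, -0.228, 0.001]
force: [-4.3, -1.7, 16.9]
width: 0.147
```

```bash
python3 snap.py wrist 8; python3 snap.py side 8;  python3 - <<'E'
from h import *
from cell import status
c=np.array([525.3,1.2]);t=np.radians(-98.3);u=np.array([np.cos(t),np.sin(t)]);v=np.array([-u[1],u[0]])
for n in("wrist8","side8"):
    d=np.load(f"pics/{n}.npz");W=world(d)*1000
    X=(W[...,:2]-c)@u;Y=(W[...,:2]-c)@v;Z=W[...,2];M=masks(d)
    p=M["orange"]&(Z>35)&(Z<55)&(abs(X)<70)&(abs(Y)<70)
    k=p&(abs(Y)>15);A=np.c_[X[k],Y[k],np.ones(k.sum())]
    print(n,"plate",rect(np.stack([X[p],Y[p]],1)/1000),"plane",np.linalg.lstsq(A,Z[k],rcond=None)[0].round(4),k.sum())
    f=M["blue"]&(Z>30)&(Z<40)&(X<-50)&(X>-110);print("fin Y",np.percentile(Y[f],[2,50,98]),"X",np.percentile(X[f],1))
s=status.observe();print(s["clock"],s["force"],s["position"])
E
```

```text
[0.5262 0.0017 0.046 ] [ 3.132e+00 -2.280e-01  1.000e-03] [ 0.3   0.57 -0.56  1.97  0.45  0.73 -0.67] [-5.5 -1.4 16.7]
[0.5262 0.0017 0.046 ] [ 3.132e+00 -2.280e-01  1.000e-03] [ 0.3   0.57 -0.56  1.97  0.45  0.73 -0.67] [-4.4 -3.  16.9]
wrist8 plate (array([-0.3,  0.1]), array([103.7,  99.3]), 89.92) plane [ 7.00000e-04 -1.50000e-03  4.58502e+01] 9295
fin Y [-4.42446402 -0.19894308  4.48673096] X -90.97905798268849
side8 plate (array([-2.3,  0.7]), array([102.4, 101.3]), 89.82) plane [5.40000e-03 5.70000e-03 4.46184e+01] 934
fin Y [-3.57191486  0.03292014  5.48911349] X -94.67148156291368
20.25 [-4.4031141  -3.02771923 16.88585241] [0.52620994 0.00166517 0.04595349]
```

View pics/side8.png

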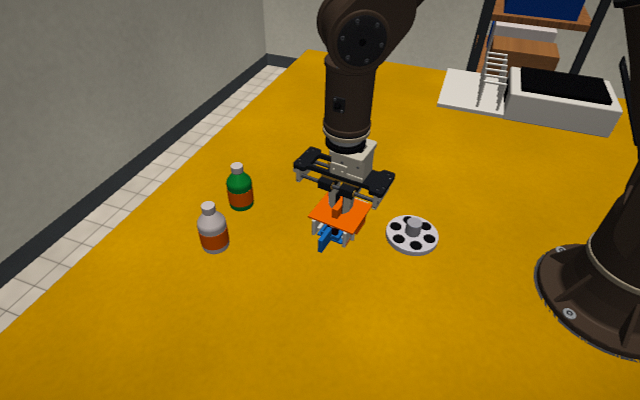

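The cover sits flush and level: plate top about 45 mm, centred within 1 mm, pressing steadily at 17 N. I'm handing the job in.

```bash
python3 -c "
from cell import arm,status
print(arm.sign_off());s=status.observe();print(s['clock'],s['force'])"
```

```text
the job is handed in; nothing more can be done
None
the job is handed in; nothing more can be done
```

I slid the tray home in the dock, snapped the cover down onto the rails, and handed the job in while still pressing. The hand-in reported no verdict. The robot clock read 20.25 s at my last reading.

- **Tray:** it stopped against the back wall with about 9 N. After release, the fin position matched a tray fully home to within about 1–2 mm, and all three mounts' tops read 27.5–28 mm, so they are still in their compartments.
- **Cover:** the force reversed as it snapped past the catches, then it landed on the rails. The wrist camera showed it centred within about 1 mm, square to 0.1° and level. Its top read 45.85 mm against 45 mm nominal, but the same camera also reads the rails about 0.4 mm high.
- **Press:** it briefly reached 33 N, above the 5–20 N band. I eased it to a steady 17 N without losing contact, with a small sideways force of about 4–5 N left.
- **Disagreement:** the side camera put the cover 2.3 mm off along the dock, with the fin shifted by a similar amount. That points to its coarser view and calibration, and it is within tolerance either way.
- **Bystanders:** the bottles and the specimen holder look unmoved in the last side picture; I did not measure them again.

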